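# Line up the test stand's plates with a tapered pin

### The job

The top plate of the blue test stand lies a few millimetres out of line with the plate beneath it. Take the tapered alignment pin (blue grip) out of the white rack and drive it down through both holes until its collar sits flush on the top plate, so that the plates are pulled into line, and let go. Be gentle: follow the holes sideways rather than forcing the pin, never push it against the stand with more than about 3 kg (30 N), and leave the red dowel and the glassware and bottles alone.

Things in the scene. Friction and masses are not known exactly. Their poses are not given: they have to be found in the camera images.
- pin_grip (a point): Centre of the tapered alignment pin's blue square grip (24 x 24 mm, 36 mm tall: 18 mm above and below this point). z runs up the pin; x and y are square to the grip's faces. The steel pin (about 180 g, 106 mm long in all) starts upright in one of the rack's holes, its collar resting on the rack's top; the shank hangs free in the hole.
- pin_tip (a point): The same pin's tip: centre of its flat lower end, 4 mm wide, 88 mm below the grip's centre. From the tip up, the pin is a taper 40 mm long that widens to 20 mm in diameter, then a straight shank of 20 mm diameter and 24 mm length up to the collar.
- pin_collar (a point): Centre of the underside of the same pin's collar (round, 32 mm wide, 6 mm thick, right under the grip), 24 mm below the grip's centre and 64 mm above the tip. It rests on the top plate when the pin is home.
- top_hole (a point): Centre of the hole's mouth (21.5 mm diameter) in the upper face, 81 mm above the table, of the stand's aluminium top plate (140 x 100 x 10 mm, x along its long side, z up). Moves with the plate, which stays level and slides stiffly both ways: about 4 N along each side, at least 8 mm of travel. The tip put down the middle of this hole also enters the lower plate's hole.
- stand: Fixed test stand: blue base 180 x 150 x 12 mm, origin under its middle, z up. 2 mm below the top plate lies a lower plate (12 mm thick, immovable), its hole the same size but 4.5 to 7.5 mm out of line with the top one, in an unmeasured direction: feel for it. Its rim bears on the taper and pushes the pin towards the lower hole's axis. Free room below for the whole pin.
- rack_top (a point): Centre of the top face of the white rack (fixed block 70 x 170 x 74 mm); its two holes, 24 mm in diameter, lie 45 mm either way along its long (y) axis.
- dowel_grip (a point): Centre of the red square grip (24 x 24 x 36 mm) of a straight dowel standing in the rack's other hole. Not to be used.
- amber: Amber glass bottle, 60 mm wide, 120 mm tall; origin at its underside.
- white: White plastic bottle, 64 mm wide, 140 mm tall; origin at its underside.
- flask: Glass conical flask, 82 mm wide, 114 mm tall; origin at its underside.
- beaker: Glass beaker, 68 mm wide, 85 mm tall; origin at its underside.
Mind the look-alikes: they are no part of the job. What is shaped like the part that bears pin_grip but yellow is not meant. Leave any green look-alike of the stand alone.

How it is judged:
On the way, in this order (a step that is already met when the one before it is completed fails the run):
1. the tapered pin is lifted clear out of the rack (z of pin_tip in the frame of rack_top above 0.008 m), for 0.1 s.
2. the pin's tip is started in the top plate's hole (horizontal distance between pin_tip and top_hole below 0.011 m and z of pin_tip in the frame of top_hole below -0.006 m), for 0.1 s.
At the end, for the whole second after the job is handed in: The pin stands upright (within 0.06 rad) through both plates with its collar on the top plate (within 2 mm in height, 3 mm off the hole's centre), released and at rest (z of pin_collar in the frame of top_hole between -0.003 and 0.002 m and horizontal distance between pin_collar and top_hole below 0.003 m and angle between pin_collar's own z axis and vertical below 0.06 rad and linear speed of pin below 0.01 m/s); the robot touches nothing.
It fails at once if the pin is pressed against the stand with more than 30 N (contact force between pin and stand above 30 N).
It fails at once if the red dowel is moved by more than 25 mm (distance of dowel_grip from where it was at the start of the episode above 0.025 m).
It fails at once if a bottle or a piece of glassware is shifted by more than 30 mm or tipped (distance of any of amber, white, flask, beaker from where it was at the start of the episode above 0.03 m or angle between any of amber, white, flask, beaker's own z axis and vertical above 0.4 rad).
It also fails if it takes over 64 s, if anything falls off the work surface, if the arm or the gripper's body presses on something with over 40 N, if the wrist force passes 120 N, or if a joint passes its speed limit or range.

### The arm

A 6-joint arm with a two-finger parallel gripper is mounted at the origin on the work surface. World frame = base frame: x ahead of the robot, y to its left, z up, the work surface at z = 0. Lengths are in m, angles in rad, forces in N, time in s.
With the tool pointing down it reaches from about 0.425 to 0.95 m from the base axis. Payload 3.5 kg.
Tool frame: the origin (TCP) lies midway between the tips of the shut fingers; the grasp point (between the pads) lies 19 mm behind it (ctrl.pinch_z is the distance from the TCP to the grasp point, in m); z points along the fingers, y is the line along which they close (so a half turn about z gives the same grasp; the last joint's range is limited). The gripper opens to 85 mm and grips with 20 to 120 N. Pads are 22 mm wide; open, the fingers measure 114 mm over their backs; the gripper's body (76 mm by 85 mm) begins 54 mm behind the grasp point. The pads swing forward as they close: fully open they stand 13 mm farther back than shut.
Start: joints at [-1.5, 0.286, 1.577, -0, 1.279, -0.15], TCP at [0.148, -0.659, 0.231] pointing down, gripper open.
Joint ranges: [-2.77, 2.77], [-0.9, 2.22], [0.21, 2.48], [-1.53, 4.67], [0.24, 2.81], [-2.84, 2.84]. Speed limits (rad/s): [2.79, 2.79, 3.14, 3.14, 3.14, 3.14].

### API

Orientations are given as a unit quaternion [x, y, z, w].
In Python, from plant import get_state, viewer, sign_off, ctrl gives the robot as it stands. The module is installed in compiled form; this text tells all that it offers.
- The arm moves only by the shell command python3 -m handwheel 'ROWS' [FORCE]. ROWS is JSON, a list that holds one entry, the list of rows, each a list of 5 numbers: the finger opening in m, from 0 to 0.0854, then the shift along the tool's x, y, z in m, then the turn about the tool's z in degrees. In form: [[[claw, x, y, z, spin], ...]]. A call has 1 to 12 rows; each row shifts and turns the commanded pose from where the row before left it, along the tool's axes as they then stand; what a row does not reach is not made up. A row lasts 1/12 s, in which the tool goes at most 41.7 mm and 7.16 degrees, less where a joint would pass 70% of its speed; a pose out of reach is approached as far as the arm can. A call is refused whole if a number of a shift passes 0.0417 or a number of a turn 7.16, either way. A call with a gripper value outside its range is refused whole. The fingers move at their own pace and stop on an object; FORCE is the grip in N (left out, the last holds). Time passes only in rows, so rows that do not move let the fingers close. It gives the time, the measured TCP pose, the force, the opening and the grip force at its end, in the units of the state.
- get_state(): the state, without advancing time (a new reading comes with each control period).
- viewer.read_camera(name): name is "scene" or "top"; returns the picture (420x560x3 uint8, blue, green, red); there is no depth.
- viewer.camera_params(name): a dict with "fov_y" (degrees; the focal length in pixels is half the picture's height over the tangent of half this angle, whatever the lens; pixels are square), "cx", "cy" (the principal point, pixels), "k1" (the pictures are not rectified: a ray, as slopes to the right and down, at radius r is drawn at 1 + k1 r^2 times it, then the intrinsics apply), "xyz" and "attitude" of the camera in the world. Camera axes: x right, y up, looking along -z (the intrinsics and any distortion apply to the point x, -y, -z); pixel columns grow to the right and rows downward; lengths in m; the calibration is good to about 2 mm. A picture is of the moment at which its call begins. camera_params takes no time and is no camera call.
- sign_off(): hands the job in; it is judged then, once.
Trained networks look in the newest picture that a camera, given by its name, has taken for a name from the list of things; names that differ only in an ending like _2 or _b are one class to them, and where a whole thing is asked for, a point or a joint stands for the part that bears it (a point fixed in the world has none). Each returns a list of dicts, best first, with "confidence" (0 to 1); they miss things now and then, are a little off and sometimes report something else, mostly with a low value. They report only what shows in the picture. A call takes as long as a camera call. They do not tell look-alikes from the thing itself.
- viewer.look_for(camera, name): "extent" ([left, top, width, height] as shares, 0 to 1, of the picture: columns of its width, rows of its height, round what is visible of it).
- viewer.outline_of(camera, name): "mask" (420x560 bool, what is visible of it) and "extent" ([left, top, width, height] as shares, 0 to 1, of the picture: columns of its width, rows of its height, round what is visible of it).
- viewer.pinpoint(camera, name): "xy" ([column, row] as shares, 0 to 1, of the picture: columns of its width, rows of its height: a listed point, or the origin of a listed thing).
The state is a dict: "time": time; "qpos": joint angles; "dq": joint speeds; "joint_efforts": joint torques, N m; "eef_pos": TCP position; "tcp_rot": TCP orientation; "contact_force": force on the tool from outside, world axes, zero at the start; "wrist_torque": the same for the moment, N m; "opening": opening from 0.0 (shut) to 1.0 (fully open); "finger_force": force on a finger pad.
Only numpy, scipy, OpenCV 4.12 (cv2) and the standard library are available. Lean on these libraries where they do the work, as an engineer would, in place of code of your own. Each camera call takes 0.05 s, during which the arm holds its last target. There are 200 camera calls.

## Working session

There is one attempt and no reset: what is moved stays moved. The work goes in short steps, Python scripts to look and compute and a shell command to move; the robot and the scene stay as the last step left them, time stands still between calls to the robot, and variables do not carry over. Pictures are saved under pics/ and viewed, at most 10 in all, crops included, and the job is handed in when it is done.

```bash
mkdir -p pics; cat > h.py <<'E'
import numpy as np, cv2
from scipy.spatial.transform import Rotation as R
from plant import get_state, viewer, sign_off, ctrl
def ray(cam,u,v):
    p=viewer.camera_params(cam); f=210/np.tan(np.radians(p["fov_y"])/2)
    K=np.array([[f,0,p["cx"]],[0,f,p["cy"]],[0,0,1]])
    x,y=cv2.undistortPoints(np.array([[[u,v]]],float),K,np.array([p["k1"],0,0,0],float))[0,0]
    a=np.array(p["attitude"],float)
    M=R.from_quat(a) if a.size==4 else (R.from_matrix(a) if a.size==9 else R.from_euler('xyz',a))
    return np.array(p["xyz"]),M.apply([x,-y,-1])
def at_z(cam,u,v,z):
    o,d=ray(cam,u,v); return o+d*(z-o[2])/d[2]
def tri(u1,v1,u2,v2):
    o1,d1=ray("scene",u1,v1);o2,d2=ray("top",u2,v2)
    s=np.linalg.lstsq(np.c_[d1,-d2],o2-o1,rcond=None)[0]
    a,b=o1+d1*s[0],o2+d2*s[1]
    return (a+b)/2,np.linalg.norm(a-b)
E
python3 - <<'E'
from h import *
np.set_printoptions(precision=4,suppress=True)
for c in("scene","top"):
    cv2.imwrite(f"pics/{c}0.png",viewer.read_camera(c)); print(c,viewer.camera_params(c))
    for n in("pin_grip","top_hole","rack_top","dowel_grip","stand"):
        for d in viewer.pinpoint(c,n)[:3]:
            u,v=d["xy"][0]*560,d["xy"][1]*420
            print(n,round(d["confidence"],2),round(u,1),round(v,1),at_z(c,u,v,dict(pin_grip=.098,top_hole=.081,rack_top=.074,dowel_grip=.098,stand=0)[n])[:2])
print(get_state(),ctrl.pinch_z)
E
```

```text
scene {'fov_y': 54.09407341612886, 'cx': 280.3153880539904, 'cy': 205.08086524708938, 'k1': 0.0030306490886405748, 'xyz': array([1.1646, 0.4383, 0.7541]), 'attitude': array([0.1968, 0.3738, 0.7952, 0.435 ])}
pin_grip 0.58 327.6 242.5 [0.5664 0.1666]
pin_grip 0.51 358.0 226.9 [0.4836 0.2023]
top_hole 0.75 246.0 196.1 [ 0.5138 -0.1007]
top_hole 0.65 260.3 120.4 [ 0.16   -0.3037]
rack_top 0.85 339.4 260.9 [0.5811 0.2054]
dowel_grip 0.67 362.2 265.1 [0.5867 0.2594]
stand 0.7 244.9 221.1 [ 0.5248 -0.103 ]
stand 0.61 259.0 142.7 [ 0.1725 -0.3048]
top {'fov_y': 53.30983888662194, 'cx': 280.3067894058734, 'cy': 204.9137631655194, 'k1': -0.03946552335210546, 'xyz': array([ 0.2123, -0.0008,  1.2866]), 'attitude': array([-0.0755,  0.0802,  0.7221, -0.683 ])}
pin_grip 0.61 201.2 238.3 [0.3933 0.2155]
pin_grip 0.46 218.0 177.8 [0.571  0.1631]
top_hole 0.73 387.1 309.1 [ 0.166  -0.2995]
top_hole 0.37 303.3 121.9 [ 0.7416 -0.1022]
rack_top 0.58 200.9 178.7 [0.5782 0.2181]
dowel_grip 0.5 187.8 174.5 [0.5862 0.2525]
dowel_grip 0.21 384.6 225.4 [ 0.4013 -0.3136]
stand 0.76 305.9 198.1 [ 0.5181 -0.0997]
stand 0.7 380.0 309.4 [ 0.1633 -0.2981]
{'time': 0.6, 'qpos': array([-1.5   ,  0.2863,  1.5767, -0.    ,  1.2786, -0.15  ]), 'dq': array([-0.0032, -0.    ,  0.0005, -0.0008, -0.0002,  0.0003]), 'joint_efforts': array([ -0.0007, -40.5666, -29.2741,  -0.0001,   0.0006,   0.    ]), 'eef_pos': array([ 0.1478, -0.6586,  0.2313]), 'tcp_rot': array([ 0.9939,  0.1102, -0.    ,  0.    ]), 'contact_force': array([ 1.2452, -1.3065, -0.0418]), 'wrist_torque': array([ 0.0357, -0.0222,  0.0024]), 'finger_force': 0.0, 'opening': 0.9945564369014733} 0.0187
```

View pics/scene0.png

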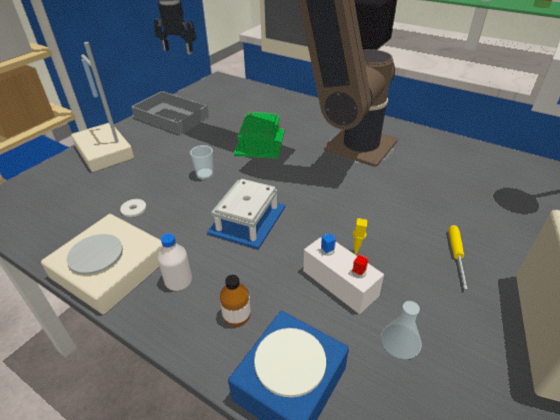

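View pics/top0.png

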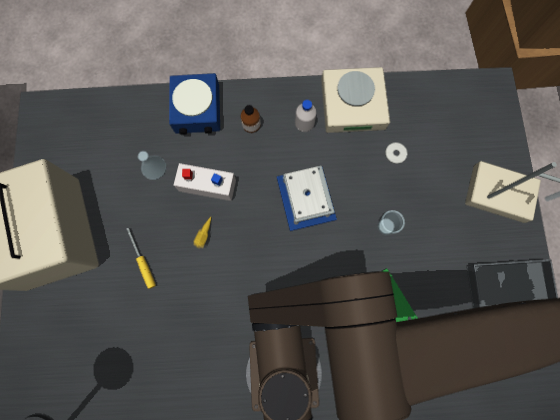

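The scene view shows the rack at (342,272) with the blue grip at (328,243) and the red one at (360,265). The yellow decoy lies behind it at (360,232), and the blue stand is at (247,205) with its hole near (247,198). The top view shows the blue grip at (216,180), the red at (187,174) and the stand hole at (307,192). The green stand is a decoy. I'll refine with close crops.

```bash
python3 - <<'E'
from h import *
np.set_printoptions(precision=4,suppress=True)
s=viewer.read_camera("scene");t=viewer.read_camera("top")
def z(im,x,y,w,h): return cv2.resize(im[y:y+h,x:x+w],(400,300),interpolation=cv2.INTER_CUBIC)
cv2.imwrite("pics/crop1.png",np.vstack([np.hstack([z(s,300,230,80,60),z(s,205,170,80,60)]),np.hstack([z(t,170,155,64,48),z(t,275,163,64,48)])]))
def blob(cam,im,x,y,w,h,m):
    n,l,st,c=cv2.connectedComponentsWithStats(m[y:y+h,x:x+w].astype(np.uint8)); i=1+np.argmax(st[1:,4]); return c[i]+[x,y]+0.0, st[i]
def col(im,c):
    b,g,r=[im[...,i].astype(int) for i in range(3)]
    return (b-np.maximum(r,g)>60) if c=='b' else (r-np.maximum(b,g)>60)
P={}
for k,c,sw,tw in(("pin",'b',(310,225,30,30),(205,170,25,20)),("dow",'r',(345,250,30,30),(175,163,25,20))):
    a,sa=blob("scene",s,*sw,col(s,c));b,sb=blob("top",t,*tw,col(t,c))
    print(k,a,sa,b,sb,tri(*a,*b),at_z("scene",*a,.098),at_z("top",*b,.11))
for c,n in(("top","top_hole"),("scene","top_hole"),("top","pin_grip"),("scene","pin_grip")):
  for d in viewer.pinpoint(c,n): print(c,n,round(d["confidence"],2),np.array(d["xy"])*[560,420])
E
```

```text
pin [328.0938 241.8385] [ 12   8  14  20 192] [215.5246 178.082 ] [ 6  4 10 10 61] (array([0.569 , 0.1693, 0.1036]), np.float64(0.0009178242939282848)) [0.564  0.1665 0.098 ] [0.5669 0.1688 0.11  ]
dow [359.8101 264.2236] [  7   4  17  21 237] [185.7692 173.3974] [ 7  6  9 10 78] (array([0.5894, 0.2564, 0.1013]), np.float64(0.0030022091273660587)) [0.5872 0.2542 0.098 ] [0.5861 0.256  0.11  ]
top top_hole 0.96 [305.984 191.1  ]
top top_hole 0.55 [387.576 309.12 ]
scene top_hole 0.78 [261.016 123.102]
scene top_hole 0.71 [246.008 196.308]
top pin_grip 0.64 [216.776 177.198]
top pin_grip 0.54 [208.376 240.786]
scene pin_grip 0.63 [370.608 229.194]
scene pin_grip 0.52 [330.12  244.986]
```

View pics/crop1.png

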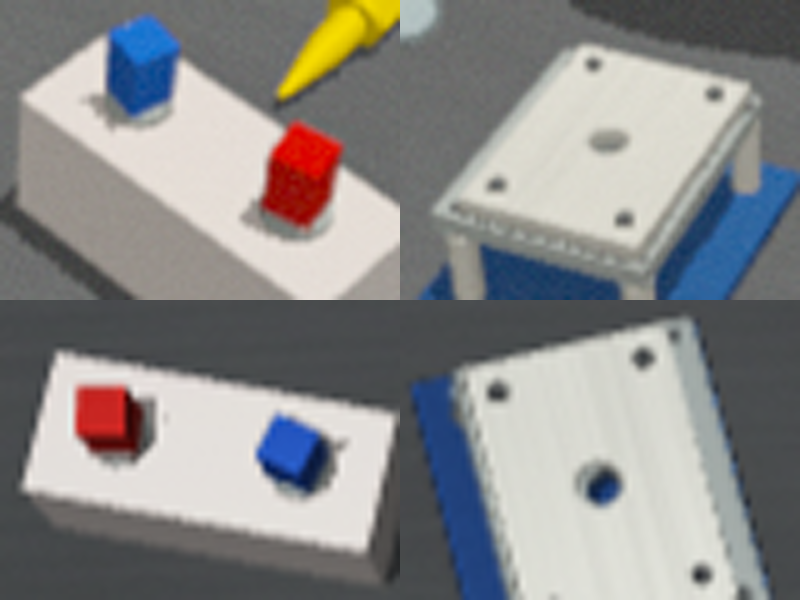

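The crops show the blue grip's top face with corners near crop (278,416), (325,430), (300,487) and (258,452). So it is turned about 17° in the picture. The top hole is at about (307,192.5) in the top view and (246.6,198) in the scene view.

```bash
python3 - <<'E'
from h import *
np.set_printoptions(precision=4,suppress=True)
q=np.array([at_z("top",170+x/6.25,155+(y-300)/6.25,.116)[:2] for x,y in((278,416),(325,430),(300,487),(258,452))])
print(q,q.mean(0)); 
for i in range(4):
    e=q[(i+1)%4]-q[i]; print(np.linalg.norm(e),np.degrees(np.arctan2(e[1],e[0]))%90)
# measured from color: top face mask
t=viewer.read_camera("top"); b,g,r=[t[...,i].astype(int) for i in range(3)]
print(b[170:192,206:226])
print("hole",at_z("top",307,192.5,.081),at_z("top",306,191.1,.081),at_z("scene",246.6,198,.081),at_z("scene",246,196.2,.081),tri(246.4,197.5,306.5,192))
c=[at_z("top",275+(x-400)/6.25,163+(y-300)/6.25,.081)[:2] for x,y in((455,375),(690,318))]
e=c[1]-c[0]; print("plate edge",np.linalg.norm(e),np.degrees(np.arctan2(e[1],e[0])))
c=[at_z("top",170+x/6.25,155+(y-300)/6.25,.074)[:2] for x,y in((57,350),(398,410),(365,553),(22,490))]
print("rack",np.array(c),np.mean(c,0))
st=get_state();M=R.from_quat(st["tcp_rot"]).as_matrix();print(M)
E
```

```text
[[0.579  0.1707]
 [0.5709 0.1489]
 [0.544  0.1612]
 [0.562  0.1803]] [0.564  0.1653]
0.023232908023408036 69.71442874240505
0.02957808942355912 65.4649298515674
0.026305859931847555 46.829816510202065
0.019530015058341302 60.301387393967666
[[220 219 219 220 219 219 218 206 204 183 182 172 148 146 119  98  94  76
   77  77]
 [219 219 219 219 219 219 219 220 219 220 220 217 206 204 193 183 182 173
  150 145]
 [219 219 219 219 219 219 219 218 207 219 219 219 220 219 219 219 219 218
  206 204]
 [220 219 219 218 219 220 219 206 200 209 187 196 219 219 219 219 219 219
  220 220]
 [219 219 219 219 219 220 216 189 197 194 175 184 199 206 220 219 219 219
  220 220]
 [219 219 220 219 219 218 205 189 191 191 191 193 187 193 193 203 220 219
  219 220]
 [220 220 220 220 220 217 190 193 191 191 192 192 192 192 173 147 185 220
  221 220]
 [220 220 220 219 219 206 190 192 193 193 193 193 194 194 150  84 120 178
  178 185]
 [220 220 220 220 217 190 194 193 193 194 193 194 194 186  94  71  98 125
  137 194]
 [220 220 220 220 217 187 195 195 194 194 194 194 194 150  66  69  91 138
  194 220]
 [220 220
[... 713 characters left out ...]
220 220 220 220 220 221 221 220
  220 221]
 [220 220 220 221 220 220 220 220 221 220 220 220 220 220 221 220 220 220
  221 221]
 [207 221 220 220 220 220 220 220 220 220 220 221 221 220 220 220 221 221
  221 221]
 [153 170 179 182 206 208 220 220 220 220 221 221 221 220 220 221 220 220
  220 221]]
hole [ 0.5158 -0.0978  0.081 ] [ 0.5202 -0.0952  0.081 ] [ 0.5194 -0.0947  0.081 ] [ 0.5142 -0.1005  0.081 ] (array([ 0.5176, -0.0966,  0.0806]), np.float64(0.00018821594589922124))
plate edge 0.11714987941987687 -78.990988242548
rack [[0.6318 0.284 ]
 [0.5919 0.1187]
 [0.5215 0.1367]
 [0.562  0.301 ]] [0.5768 0.2101]
[[ 0.9757  0.219   0.    ]
 [ 0.219  -0.9757  0.0001]
 [ 0.     -0.0001 -1.    ]]
```

```bash
python3 - <<'E'
from h import *
np.set_printoptions(precision=4,suppress=True)
t=viewer.read_camera("top")
U=cv2.resize(t[165:195,200:230],None,fx=16,fy=16,interpolation=cv2.INTER_CUBIC).astype(int)
m=((U[...,0]>160)&(U[...,2]<110)).astype(np.uint8)
cs=max(cv2.findContours(m,0,2)[0],key=cv2.contourArea)[:,0]
w=np.array([at_z("top",200+(x+.5)/16-.5,165+(y+.5)/16-.5,.116)[:2] for x,y in cs])
print(cv2.minAreaRect((w*1000).astype(np.float32)))
h=cv2.convexHull((w*1e3).astype(np.float32))[:,0]
d=np.roll(h,-1,0)-h;L=np.linalg.norm(d,axis=1);a=np.arctan2(d[:,1],d[:,0])
print("hullyaw",np.degrees(np.angle(np.sum(L**2*np.exp(4j*a))))/4, cv2.minAreaRect(h))
# same check on the scene: side vertical edges; plate yaw from the bright plate
m=((t[163:225,275:340].min(2)>150)).astype(np.uint8)
n,l,st,c=cv2.connectedComponentsWithStats(m);i=1+np.argmax(st[1:,4])
cs=cv2.findContours((l==i).astype(np.uint8),0,1)[0][0][:,0]
w=np.array([at_z("top",275+x,163+y,.081)[:2]*1000 for x,y in cs],np.float32);print("plate",cv2.minAreaRect(w))
E
```

```text
((565.9234008789062, 168.48194885253906), (22.23869514465332, 24.672231674194336), 62.344635009765625)
hullyaw -25.901726 ((565.9234008789062, 168.48194885253906), (22.23869514465332, 24.672231674194336), 62.344635009765625)
plate ((515.4400024414062, -100.62059783935547), (147.1000213623047, 114.75813293457031), 10.762788772583008)
```

```bash
python3 -m handwheel '[[[0.06,0,0,0,-7.14],[0.06,0,0,0,-7.14],[0.06,0,0,0,-7.14],[0.06,0,0,0,-7.14],[0.06,0,0,0,-7.14],[0.06,0,0,0,-7.14],[0.06,0,0,0,-7.14],[0.06,0.0375,0.0089,0,0],[0.06,0.0375,0.0089,0,0],[0.06,0.0375,0.0089,0,0],[0.06,0.0375,0.0089,0,0],[0.06,0.0375,0.0089,0,0]]]' 40
python3 -m handwheel '[[[0.06,0.0375,0.0089,0,0],[0.06,0.0375,0.0089,0,0],[0.06,0.0375,0.0089,0,0],[0.06,0.0375,0.0089,0,0],[0.06,0.0375,0.0089,0,0],[0.06,0.0375,0.0089,0,0],[0.06,0.0375,0.0089,0,0],[0.06,0.0375,0.0089,0,0],[0.06,0.0375,0.0089,0,0],[0.06,0.0365,-0.0121,0,0],[0.06,0.0365,-0.0121,0,0],[0.06,0.0365,-0.0121,0,0]]]'
python3 -m handwheel '[[[0.06,0.0365,-0.0121,0,0],[0.06,0.0365,-0.0121,0,0],[0.06,0.0365,-0.0121,0,0],[0.06,0.0365,-0.0121,0,0],[0.06,0.0365,-0.0121,0,0],[0.06,0.0365,-0.0121,0,0],[0.06,0.0365,-0.0121,0,0],[0.06,0.0365,-0.0121,0,0],[0.06,0,0,0,0],[0.06,0,0,0,0]]]'
```

```text
time: 2.0
eef_pos: [0.2744, -0.5111, 0.2314]
tcp_rot: [0.854, 0.519, 0.0, 0.0]
contact_force: [1.3, -1.7, 0.2]
opening: 0.696
finger_force: 0.0
time: 3.0
eef_pos: [0.5183, -0.1339, 0.2314]
tcp_rot: [0.854, 0.52, 0.0, 0.0]
contact_force: [1.4, -0.6, -1.1]
opening: 0.708
finger_force: 0.0
time: 3.83
eef_pos: [0.5661, 0.1701, 0.2313]
tcp_rot: [0.853, 0.521, -0.0, 0.0]
contact_force: [-0.0, -0.3, 0.4]
opening: 0.699
finger_force: 0.0
```

```bash
python3 -m handwheel '[[[0.06,-0.0018,0.001,0.036,0],[0.06,0,0,0.036,0],[0.06,0,0,0.032,0],[0.06,0,0,0.023,0],[0.06,0,0,0.019,0],[0.06,0,0,0,0],[0.06,0,0,0,0]]]'
python3 - <<'E'
from h import *
s=viewer.read_camera("scene");t=viewer.read_camera("top")
z=lambda im,x,y,w,h: cv2.resize(im[y:y+h,x:x+w],(400,300),interpolation=cv2.INTER_CUBIC)
cv2.imwrite("pics/c2.png",np.hstack([z(s,290,205,100,75),z(t,170,140,80,60)]))
E
```

```text
time: 4.42
eef_pos: [0.5656, 0.1648, 0.0844]
tcp_rot: [0.855, 0.519, -0.001, -0.0]
contact_force: [0.3, -0.2, -0.2]
opening: 0.703
finger_force: 0.0
```

View pics/c2.png

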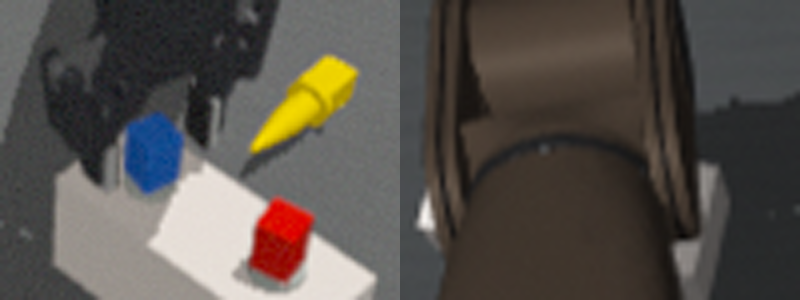

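The blue grip stands between the two fingers (left half, about (152,155)), and the red dowel is untouched. Now I'll close.

```bash
python3 -m handwheel '[[[0.04,0.002,-0.001,0,0],[0.03,0,0,0,0],[0.026,0,0,0,0],[0.02,0,0,0,0],[0.015,0,0,0,0],[0.01,0,0,0,0],[0.01,0,0,0,0],[0.01,0,0,0,0]]]' 60
python3 -m handwheel '[[[0.01,0,0,-0.01,0],[0.01,0,0,-0.02,0],[0.01,0,0,-0.03,0],[0.01,0,0,-0.03,0],[0.01,0,0,-0.02,0],[0.01,0,0,0,0],[0.01,0,0,0,0],[0.01,0,0,0,0]]]'
```

```text
time: 5.18
eef_pos: [0.5676, 0.1684, 0.087]
tcp_rot: [0.854, 0.52, 0.001, 0.001]
contact_force: [0.4, -0.3, 6.5]
opening: 0.271
finger_force: 59.8
time: 5.85
eef_pos: [0.5647, 0.1682, 0.1929]
tcp_rot: [0.854, 0.52, -0.002, -0.001]
contact_force: [0.8, -0.1, -1.9]
opening: 0.265
finger_force: 61.1
```

```bash
python3 -m handwheel '[[[0.01,-0.0322,0.0098,0,0],[0.01,-0.0322,0.0098,0,0],[0.01,-0.0322,0.0098,0,0],[0.01,-0.0322,0.0098,0,0],[0.01,-0.0322,0.0098,0,0],[0.01,-0.0322,0.0098,0,0],[0.01,-0.0322,0.0098,0,0],[0.01,-0.0322,0.0098,0,0],[0.01,0,0,0,0],[0.01,0,0,0,0],[0.01,0,0,0,0]]]'
cat > look.py <<'E'
from h import *
import sys
np.set_printoptions(precision=4,suppress=True)
E=[];F=[];T=[]
for k in range(6):
    s=viewer.read_camera("scene"); st=get_state(); E.append(st["eef_pos"]);F.append(st["contact_force"]);T.append(st["wrist_torque"])
print("eef",np.mean(E,0),np.std(E,0),"F",np.mean(F,0),"T",np.mean(T,0),"t",st["time"])
E
cat look.py > look2.py; cat >> look2.py <<'E'
t=viewer.read_camera("top")
z=lambda im,x,y,w,h: cv2.resize(im[y:y+h,x:x+w],(400,300),interpolation=cv2.INTER_CUBIC)
cv2.imwrite(f"pics/{sys.argv[1]}.png",np.hstack([z(s,195,140,100,75),z(t,265,155,80,60)]))
for c in("scene","top"):
  for n in("pin_tip","pin_grip","pin_collar","top_hole"):
    for d in viewer.pinpoint(c,n)[:2]: print(c,n,round(d["confidence"],2),np.array(d["xy"])*[560,420])
E
python3 look2.py c3
```

```text
time: 6.77
eef_pos: [0.5163, -0.0959, 0.1931]
tcp_rot: [0.855, 0.519, -0.001, -0.002]
contact_force: [-0.6, 0.7, -2.4]
opening: 0.271
finger_force: 61.1
eef [ 0.5173 -0.0954  0.1944] [0.0003 0.0001 0.0006] F [-0.0957  0.1095 -2.0914] T [ 0.0067 -0.0113  0.032 ] t 7.0667
scene pin_tip 0.77 [245.896 185.808]
scene pin_tip 0.48 [351.624 243.6  ]
scene pin_grip 0.58 [245.672 158.382]
scene pin_grip 0.55 [368.872 227.892]
scene pin_collar 0.84 [243.824 165.186]
scene pin_collar 0.52 [366.576 231.084]
scene top_hole 0.82 [246.68  196.896]
scene top_hole 0.73 [401.52 342.09]
top pin_tip 0.68 [214.704 220.08 ]
top pin_collar 0.82 [208.992 236.208]
top pin_collar 0.25 [191.912 171.108]
top top_hole 0.94 [387.184 308.7  ]
```

View pics/c3.png

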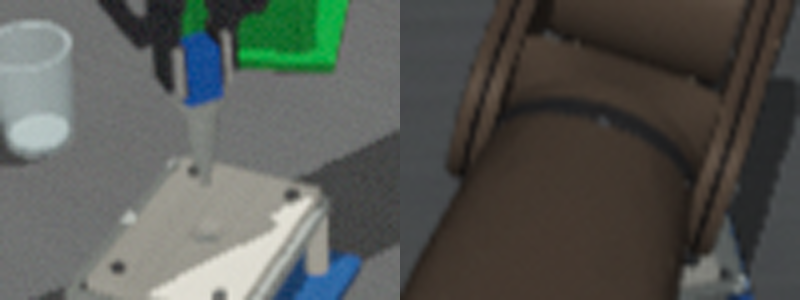

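```bash
python3 - <<'E'
from h import *
np.set_printoptions(precision=4,suppress=True)
for z in(.115,.1174,.119): print(z,at_z("scene",246.2,185.8,z))
print(at_z("scene",246.65,197,.081), at_z("scene",245.67,158.4,.1174+.088),at_z("scene",244,165.2,.1174+.064), ray("scene",246,190)[1])
E
```

```text
0.115 [ 0.5125 -0.0983  0.115 ]
0.1174 [ 0.515  -0.0963  0.1174]
0.119 [ 0.5166 -0.0949  0.119 ]
[ 0.516 -0.097  0.081] [ 0.5182 -0.0883  0.2054] [ 0.5162 -0.0969  0.1814] [-0.6127 -0.5059 -0.614 ]
```

```bash
python3 -m handwheel '[[[0.01,-0.0004,0.001,0.015,0],[0.01,0,0,0.012,0],[0.01,0,0,0.008,0],[0.01,0,0,0.004,0],[0.01,0,0,0.003,0],[0.01,0,0,0.003,0],[0.01,0,0,0,0],[0.01,0,0,0,0]]]'
python3 look2.py c4|grep -v top
```

```text
time: 8.18
eef_pos: [0.5184, -0.0974, 0.1506]
tcp_rot: [0.854, 0.52, 0.0, 0.0]
contact_force: [0.6, 0.1, -1.1]
opening: 0.27
finger_force: 61.2
eef [ 0.5185 -0.0974  0.1508] [0.0001 0.     0.0001] F [ 0.0998 -0.1609 -2.15  ] T [-0.023   0.0058  0.0259] t 8.4833
scene pin_tip 0.59 [245.28  197.316]
scene pin_tip 0.58 [350.672 239.4  ]
scene pin_grip 0.84 [370.328 225.918]
scene pin_grip 0.65 [247.52  179.004]
scene pin_collar 0.81 [244.216 180.81 ]
scene pin_collar 0.76 [364.112 231.084]
```

View pics/c4.png

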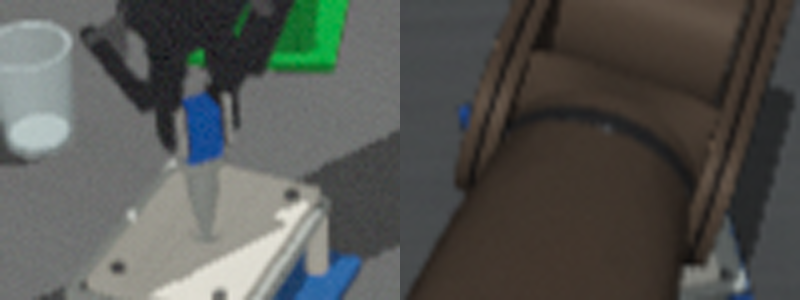

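The tip is in the top hole at crop (206,238), with no lateral force. I'll go on down, watching the forces.

```bash
python3 -m handwheel '[[[0.01,0,0,0.002,0],[0.01,0,0,0.002,0],[0.01,0,0,0.001,0],[0.01,0,0,0,0]]]'; python3 look.py
python3 -m handwheel '[[[0.01,0,0,0.001,0],[0.01,0,0,0.001,0],[0.01,0,0,0.001,0],[0.01,0,0,0,0]]]'; python3 look.py
python3 -m handwheel '[[[0.01,0,0,0.001,0],[0.01,0,0,0.001,0],[0.01,0,0,0.001,0],[0.01,0,0,0,0]]]'; python3 look.py
```

```text
time: 9.27
eef_pos: [0.5179, -0.0972, 0.1447]
tcp_rot: [0.854, 0.52, -0.0, -0.0]
contact_force: [-0.1, 0.5, -2.0]
opening: 0.268
finger_force: 61.2
eef [ 0.5182 -0.0973  0.1453] [0.0001 0.     0.0002] F [-0.011   0.0995 -1.9532] T [ 0.0111  0.0122 -0.0082] t 9.5667
time: 9.9
eef_pos: [0.518, -0.0973, 0.142]
tcp_rot: [0.854, 0.52, -0.0, -0.0]
contact_force: [-0.4, 0.0, -2.0]
opening: 0.274
finger_force: 61.2
eef [ 0.5182 -0.0973  0.1423] [0.0001 0.     0.0001] F [-0.0035  0.0285 -1.5779] T [ 0.006  -0.0117  0.0003] t 10.2
time: 10.53
eef_pos: [0.5181, -0.0973, 0.139]
tcp_rot: [0.854, 0.52, -0.0, -0.0]
contact_force: [-0.3, 0.1, -2.4]
opening: 0.273
finger_force: 61.2
eef [ 0.5182 -0.0973  0.1393] [0.0001 0.     0.0001] F [ 0.2631 -0.067  -2.118 ] T [-0.0239 -0.0177  0.0207] t 10.8333
```

```bash
for i in 1 2 3; do :; done
python3 -m handwheel '[[[0.01,0,0,0.001,0],[0.01,0,0,0.001,0],[0.01,0,0,0.001,0],[0.01,0,0,0,0]]]' >/dev/null; python3 look.py
python3 -m handwheel '[[[0.01,0,0,0.001,0],[0.01,0,0,0.001,0],[0.01,0,0,0,0]]]'>/dev/null; python3 look.py
python3 -m handwheel '[[[0.01,0,0,0.001,0],[0.01,0,0,0.001,0],[0.01,0,0,0,0]]]'>/dev/null; python3 look.py
python3 -m handwheel '[[[0.01,0,0,0.001,0],[0.01,0,0,0.001,0],[0.01,0,0,0,0]]]'>/dev/null; python3 look.py
```

```text
eef [ 0.5182 -0.0973  0.1363] [0.0001 0.     0.0001] F [ 0.1446  0.026  -2.0371] T [0.0071 0.0056 0.0023] t 11.4667
eef [ 0.5182 -0.0973  0.1343] [0.0001 0.     0.0001] F [ 0.2058  0.028  -1.7491] T [-0.0107 -0.0156 -0.0066] t 12.0167
eef [ 0.5182 -0.0973  0.1323] [0.0001 0.     0.0001] F [ 0.0604 -0.2943 -2.2817] T [-0.0015  0.0034  0.0041] t 12.5667
eef [ 0.5182 -0.0973  0.1303] [0.0001 0.     0.0001] F [ 0.1268 -0.192  -1.6694] T [ 0.0005 -0.0006  0.0035] t 13.1167
```

```bash

python3 -m handwheel '[[[0.01,0,0,0.001,0],[0.01,0,0,0.001,0],[0.01,0,0,0,0]]]'>/dev/null; python3 look.py
python3 -m handwheel '[[[0.01,0,0,0.001,0],[0.01,0,0,0.001,0],[0.01,0,0,0,0]]]'>/dev/null; python3 look.py
python3 -m handwheel '[[[0.01,0,0,0.001,0],[0.01,0,0,0.001,0],[0.01,0,0,0,0]]]'>/dev/null; python3 look.py
```

```text
eef [ 0.5182 -0.0973  0.1283] [0.0001 0.     0.0001] F [ 0.065   0.0437 -2.1002] T [-0.0115  0.0009  0.0217] t 13.6667
eef [ 0.5182 -0.0973  0.1263] [0.     0.     0.0001] F [-0.1939 -0.2028 -2.3344] T [ 0.0023  0.0061 -0.0029] t 14.2167
eef [ 0.5183 -0.0975  0.1243] [0. 0. 0.] F [ 0.333  -0.3686 -2.3018] T [-0.1385 -0.0761  0.027 ] t 14.7667
```

```bash

python3 -m handwheel '[[[0.01,0,0,0.001,0],[0.01,0,0,0,0]]]'>/dev/null; python3 look.py
python3 -m handwheel '[[[0.01,0,0,0.001,0],[0.01,0,0,0,0]]]'>/dev/null; python3 look.py
```

```text
eef [ 0.5184 -0.0975  0.1234] [0. 0. 0.] F [ 0.3615 -0.9391 -1.5013] T [-0.2301 -0.0855 -0.0077] t 15.2333
eef [ 0.5184 -0.0975  0.1225] [0. 0. 0.] F [ 0.4822 -1.871  -0.6495] T [-0.3914 -0.1493  0.0021] t 15.7
```

```bash

python3 -m handwheel '[[[0.01,-0.0007,0.0007,0,0],[0.01,-0.0007,0.0007,0,0],[0.01,0,0,0,0]]]'>/dev/null; python3 look.py
python3 -m handwheel '[[[0.01,0,0,0.001,0],[0.01,-0.0007,0.0007,0.001,0],[0.01,0,0,0,0]]]'>/dev/null; python3 look.py
python3 -m handwheel '[[[0.01,0,0,0.001,0],[0.01,0,0,0.001,0],[0.01,0,0,0,0]]]'>/dev/null; python3 look.py
```

```text
eef [ 0.5185 -0.0984  0.1221] [0.     0.0001 0.    ] F [-0.0715  3.3241  0.5221] T [ 0.7129  0.0331 -0.0183] t 16.25
eef [ 0.5194 -0.1002  0.1205] [0. 0. 0.] F [0.8943 4.2457 1.2974] T [ 0.8817 -0.1507 -0.0003] t 16.8
eef [ 0.5195 -0.1003  0.1184] [0. 0. 0.] F [2.113  4.0688 1.4773] T [ 0.8282 -0.4067  0.0237] t 17.35
```

```bash

python3 -m handwheel '[[[0.01,0.0003,0.0005,0,0],[0.01,0,0,0,0],[0.01,0,0,0,0]]]'>/dev/null; python3 look.py
python3 -m handwheel '[[[0.01,0,0,0.001,0],[0.01,0,0,0.001,0],[0.01,0,0,0,0]]]'>/dev/null; python3 look.py
```

```text
eef [ 0.5196 -0.1002  0.1183] [0. 0. 0.] F [0.911  3.8076 2.3569] T [ 0.7395 -0.1775 -0.0104] t 17.9
eef [ 0.5195 -0.0999  0.1158] [0. 0. 0.] F [ 1.9399  4.042  -1.1369] T [ 0.8377 -0.4093 -0.0191] t 18.45
```

```bash

python3 -m handwheel '[[[0.01,0,0,0.001,0],[0.01,0,0,0.001,0],[0.01,0,0,0,0]]]'>/dev/null; python3 look.py
python3 -m handwheel '[[[0.01,0,0,0.001,0],[0.01,0,0,0.001,0],[0.01,0,0,0,0]]]'>/dev/null; python3 look.py
python3 -m handwheel '[[[0.01,0,0,0.001,0],[0.01,0,0,0,0],[0.01,0,0,0,0]]]'>/dev/null; python3 look.py
```

```text
eef [ 0.5197 -0.1001  0.1143] [0. 0. 0.] F [ 1.0163  4.2908 -0.2923] T [ 0.857  -0.2441  0.0086] t 19.0
eef [ 0.5198 -0.1003  0.1124] [0. 0. 0.] F [0.8978 3.5672 1.0671] T [ 0.6496 -0.181   0.0108] t 19.55
eef [ 0.5198 -0.1004  0.1115] [0. 0. 0.] F [0.0713 2.4874 2.214 ] T [ 0.4403 -0.05    0.0001] t 20.1
```

```bash

python3 -m handwheel '[[[0.01,-0.0006,0.0001,0,0],[0.01,-0.0006,0.0001,0,0],[0.01,0,0,0,0]]]'>/dev/null; python3 look.py
python3 -m handwheel '[[[0.01,0,0,0.001,0],[0.01,0,0,0.001,0],[0.01,0,0,0,0]]]'>/dev/null; python3 look.py
python3 -m handwheel '[[[0.01,0,0,0.001,0],[0.01,0,0,0.001,0],[0.01,0,0,0,0]]]'>/dev/null; python3 look.py
```

```text
eef [ 0.5197 -0.101   0.1113] [0. 0. 0.] F [2.2481 4.4642 1.2109] T [ 0.9064 -0.4914  0.021 ] t 20.65
eef [ 0.5196 -0.1012  0.1092] [0. 0. 0.] F [2.4067 4.2467 0.5408] T [ 0.8948 -0.5757  0.0139] t 21.2
eef [ 0.5196 -0.1015  0.1074] [0. 0. 0.] F [2.8164 2.9705 2.472 ] T [ 0.6908 -0.5588  0.006 ] t 21.75
```

```bash

python3 -m handwheel '[[[0.01,-0.0005,0.0006,0,0],[0.01,0,0,0,0],[0.01,0,0,0,0]]]'>/dev/null; python3 look.py
python3 -m handwheel '[[[0.01,0,0,0.001,0],[0.01,0,0,0.001,0],[0.01,0,0,0,0]]]'>/dev/null; python3 look.py
python3 -m handwheel '[[[0.01,0,0,0.001,0],[0.01,0,0,0,0]]]'>/dev/null; python3 look.py
```

```text
eef [ 0.5196 -0.1019  0.1073] [0. 0. 0.] F [2.5366 4.0585 2.0898] T [ 0.8285 -0.5406  0.0061] t 22.3
eef [ 0.5195 -0.102   0.1051] [0. 0. 0.] F [1.9958 3.8711 1.8761] T [ 0.7785 -0.4516  0.0146] t 22.85
eef [ 0.5195 -0.102   0.1042] [0. 0. 0.] F [1.7351 3.4014 2.0308] T [ 0.6945 -0.3288  0.0002] t 23.3167
```

```bash

python3 -m handwheel '[[[0.01,-0.0003,0.0001,0.001,0],[0.01,0,0,0.001,0],[0.01,0,0,0,0]]]'>/dev/null; python3 look.py
python3 -m handwheel '[[[0.01,0,0,0.001,0],[0.01,0,0,0.001,0],[0.01,0,0,0,0]]]'>/dev/null; python3 look.py
python3 -m handwheel '[[[0.01,0,0,0.001,0],[0.01,0,0,0.001,0],[0.01,0,0,0,0]]]'>/dev/null; python3 look.py
```

```text
eef [ 0.5195 -0.1023  0.1022] [0. 0. 0.] F [1.7061 4.1232 2.0041] T [ 0.7834 -0.3011  0.0116] t 23.8667
eef [ 0.5195 -0.1023  0.1002] [0. 0. 0.] F [1.5888 4.152  2.2222] T [ 0.7835 -0.2192  0.0021] t 24.4167
eef [ 0.5195 -0.1023  0.0982] [0. 0. 0.] F [1.0964 4.0274 1.9419] T [ 0.7757 -0.1845  0.0324] t 24.9667
```

```bash

python3 -m handwheel '[[[0.01,0,0,0.001,0],[0.01,0,0,0.001,0],[0.01,0,0,0,0]]]'>/dev/null; python3 look.py
python3 -m handwheel '[[[0.01,0,0,0.001,0],[0.01,0,0,0,0]]]'>/dev/null; python3 look.py
python3 -m handwheel '[[[0.01,0,0,0.001,0],[0.01,0,0,0,0]]]'>/dev/null; python3 look.py
```

```text
Traceback (most recent call last):
  File "look.py", line 6, in <module>
    s=viewer.read_camera("scene"); st=get_state(); E.append(st["eef_pos"]);F.append(st["contact_force"]);T.append(st["wrist_torque"])
ValueError: 200 camera calls are used up
Traceback (most recent call last):
  File "look.py", line 6, in <module>
    s=viewer.read_camera("scene"); st=get_state(); E.append(st["eef_pos"]);F.append(st["contact_force"]);T.append(st["wrist_torque"])
ValueError: 200 camera calls are used up
Traceback (most recent call last):
  File "look.py", line 6, in <module>
    s=viewer.read_camera("scene"); st=get_state(); E.append(st["eef_pos"]);F.append(st["contact_force"]);T.append(st["wrist_torque"])
ValueError: 200 camera calls are used up
```

The camera budget is spent: I used it to average readings. From here I'll rely on the move reports.

```bash
for k in 1 2; do python3 -m handwheel '[[[0.01,0,0,0,0]]]' | grep -E "eef|contact|time"; done; python3 -c "
from plant import *
print(get_state()['wrist_torque'])"
```

```text
time: 25.83
eef_pos: [0.5196, -0.1023, 0.0942]
contact_force: [-0.2, 3.9, 3.5]
time: 25.92
eef_pos: [0.5196, -0.1023, 0.0942]
contact_force: [1.0, 4.9, 2.6]
[ 0.73421213 -0.10066276 -0.00526146]
```

```bash
python3 -m handwheel '[[[0.01,0,0,0.0005,0],[0.01,0,0,0,0],[0.01,0,0,0,0]]]' | grep -E "eef|contact"
python3 -m handwheel '[[[0.01,0,0,0.0005,0],[0.01,0,0,0,0],[0.01,0,0,0,0]]]' | grep -E "eef|contact"
python3 -m handwheel '[[[0.01,0,0,0.0005,0],[0.01,0,0,0,0],[0.01,0,0,0,0]]]' | grep -E "eef|contact"
```

```text
eef_pos: [0.5196, -0.1023, 0.0939]
contact_force: [-0.1, 4.6, 3.8]
eef_pos: [0.5196, -0.1023, 0.0939]
contact_force: [-1.5, 3.7, 6.4]
eef_pos: [0.5196, -0.1024, 0.0938]
contact_force: [-2.7, 4.3, 8.3]
```

The TCP has stopped at z = 0.0938, which puts the collar at 0.081, the plate's face. Fz has risen to 8 N, so the pin is seated. I'll ease off, release and retreat.

```bash
python3 -m handwheel '[[[0.01,0.0003,-0.0002,-0.0005,0],[0.01,0,0,0,0],[0.03,0,0,0,0],[0.035,0,0,0,0],[0.045,0,0,0,0],[0.05,0,0,0,0],[0.055,0,0,0,0],[0.055,0,0,0,0]]]'
```

```text
time: 27.33
eef_pos: [0.5194, -0.1022, 0.0931]
tcp_rot: [0.854, 0.52, -0.0, 0.0]
contact_force: [-0.1, -0.1, -0.6]
opening: 0.645
finger_force: 0.0
```

Released with zero force. I'll check the height by touching the grip's top with shut fingers; it should be at z = 0.123.

```bash
python3 -m handwheel '[[[0.06,0,0,-0.01,0],[0.06,0,0,-0.02,0],[0.06,0,0,-0.02,0],[0.04,0,0,0,0],[0.0,0,0,0,0],[0,0,0,0,0],[0,0,0,0,0],[0,0,0,0,0],[0,0,0,0,0],[0,0,0,0.008,0],[0,0,0,0.004,0],[0,0,0,0,0]]]'
python3 -m handwheel '[[[0,0,0,0.002,0],[0,0,0,0.001,0],[0,0,0,0.001,0],[0,0,0,0,0]]]'| grep -E "eef|contact"
python3 -m handwheel '[[[0,0,0,0.001,0],[0,0,0,0,0],[0,0,0,0,0]]]'| grep -E "eef|contact"
python3 -m handwheel '[[[0,0,0,0.001,0],[0,0,0,0,0],[0,0,0,0,0]]]'| grep -E "eef|contact"
```

```text
time: 28.33
eef_pos: [0.5184, -0.1015, 0.1294]
tcp_rot: [0.854, 0.52, -0.001, -0.001]
contact_force: [0.2, 0.8, 0.3]
opening: 0.0
finger_force: 0.0
eef_pos: [0.5195, -0.1019, 0.1272]
contact_force: [0.8, 0.7, 0.2]
eef_pos: [0.5196, -0.102, 0.1264]
contact_force: [-0.6, -0.0, 0.7]
eef_pos: [0.5195, -0.102, 0.1253]
contact_force: [0.4, -0.1, -0.6]
```

```bash
for k in 1; do python3 -m handwheel '[[[0,0,0,0.001,0],[0,0,0,0,0],[0,0,0,0,0]]]'| grep -E "eef|contact"
python3 -m handwheel '[[[0,0,0,0.001,0],[0,0,0,0,0],[0,0,0,0,0]]]'| grep -E "eef|contact"
python3 -m handwheel '[[[0,0,0,0.001,0],[0,0,0,0,0],[0,0,0,0,0]]]'| grep -E "eef|contact"; done
```

```text
eef_pos: [0.5195, -0.1019, 0.1243]
contact_force: [0.3, -0.1, -0.1]
eef_pos: [0.5195, -0.102, 0.1232]
contact_force: [0.1, 0.1, -0.5]
eef_pos: [0.5198, -0.1021, 0.123]
contact_force: [-2.1, 1.4, 4.6]
```

Contact came at z = 0.123, exactly as expected for a seated collar. Retreating and handing in.

```bash
python3 -m handwheel '[[[0,0,0,-0.005,0],[0,0,0,-0.02,0],[0,0,0,-0.03,0],[0,0,0,-0.03,0],[0,0,0,0,0],[0,0,0,0,0],[0,0,0,0,0],[0,0,0,0,0]]]'
python3 -c "
from plant import sign_off
print(sign_off())"
```

```text
time: 30.58
eef_pos: [0.5186, -0.1016, 0.2055]
tcp_rot: [0.854, 0.52, -0.001, -0.001]
contact_force: [-0.7, 0.2, -0.4]
opening: 0.002
finger_force: 0.0
the job is handed in; nothing more can be done
None
```

The pin is down through both plates and released; touching the grip's top at z = 0.123 m put the collar on the top plate, and I handed the job in at about 31 s (forces stayed under about 10 N; the cameras ran out before the end, so the final seat has no picture and no verdict came back).

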